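Clamp the block with the inner knob, then lock it with the outer ring

TASK

Tighten the bench clamp onto the steel block: turn the inner bar knob clockwise until the plunger meets the block and the knob turns about 0.25 N m harder than it ran free, leaving the lock ring around it where it is. Then turn the outer lock ring clockwise all the way to its stop without turning the knob any more, and let go. Leave the tools lying about undisturbed.

Things in the scene. Friction and masses are not known exactly. Their poses are not given: they have to be found in the camera images.
- clamp: Grey C-frame holding clamp, fixed to the table at varying place and yaw. Origin under its base, straight below the vertical screw axis; z up, x toward its post. Base 140 x 124 x 12 mm (x -53 to +87), post 34 x 44 mm at x = 63, arm 44 mm wide, x -38 to +80, top at z = 74 mm. On the screw axis sit the ring (z 79 to 95), the knob (to z 118), and under the arm the plunger, foot diameter 19 mm.
- knob_top (a point): Centre of the top face of the inner knob, on the screw axis, 118 mm above the table. The knob is a steel bar grip 36 mm long, 12 mm thick, 20 mm tall, its lower edge 3 mm above the ring's top face; pinch it from above across its 12 mm. The point turns with it: x along the bar, y across it, z up. The knob turns in place; it does not sink.
- clamp_knob (a joint): Inner knob angle, rad, growing clockwise from above; starts -0.3 to 0.4 and stays where left. Each rad lowers the plunger 3.5 mm; the gap to the block is unknown, 0.7 to 6.8 mm, and not told by the angle. Free drag 0.45 N m; after touching, torque rises about 0.7 N m per rad. 70 N clamp force = 0.25 N m over the drag; good is 40 to 110 N (0.14 to 0.38); over 140 N (0.49) is too tight.
- ring_mark (a point): Short dark mark on top of the outer lock ring, 22.5 mm from the screw axis, 95 mm above the table. The ring is a ribbed aluminium disc, 57 mm diameter, 16 mm tall, coaxial with the knob and below it; grip it across its rim, knob between the fingers. It turns in place. At the stop the mark meets the dark line on the arm's nose (clamp's -x side).
- lock_ring (a joint): Angle of the outer lock ring, rad, growing clockwise seen from above: it starts open at 0 to 0.25 and is locked at its hard stop at 1.25. Turns easily (0.06 N m) and stays where it is left.
- block: Filed steel block 45 x 75 x 18 mm with three drilled holes, lying loose on a 6 mm anvil plate on the clamp's base under the plunger; its underside 18 mm above the table. Origin at the centre of its underside.
- chisel: Cold chisel 153 mm long lying on the table beside the clamp; a bystander.
- hexkey: Black hex key 124 mm long lying on the table before the clamp; a bystander.
- bolt: Hex bolt, 62 mm long, lying on the table beside the clamp; a bystander.
Things that resemble listed ones, but are neither listed nor needed, are in the scene too. Several things have the shape of the block; the one meant has the colours described above. Of the things shaped like the clamp, the grey one is meant.

How it is judged (in metres and radians):
On the way, in this order (a step that is already met when the one before it is completed fails the run):
1. the plunger holds the block with 40 to 110 N while the lock ring is still where it started (within 4 mm at its mark) (contact force between clamp and block between 40 and 110 N and distance of ring_mark from where it was at the start of the episode below 0.004 m), for 0.2 s.
2. the lock ring is at its stop (over 1.15 rad) and the clamp force is still 40 to 110 N (contact force between clamp and block between 40 and 110 N and value of joint lock_ring above 1.15 rad), for 0.2 s.
At the end, for the whole second after the job is handed in: The plunger presses on the block with 40 to 110 N, the lock ring is at its stop (over 1.15 rad), and the block lies flat within 6 mm of where it was (all of step 2 and distance of block from where it was at the start of the episode below 0.006 m and angle between block's own z axis and vertical below 0.05 rad); the robot touches nothing.
It fails at once if clamp force over 140 N (over-tightened) (contact force between clamp and block above 140 N).
It fails at once if lock ring turned (mark moved over 5 mm) while the block is not held by at least 30 N (distance of ring_mark from where it was at the start of the episode above 0.005 m and contact force between clamp and block below 30 N).
It fails at once if knob turned (faster than 0.3 rad/s) after the lock ring was turned (mark moved over 5 mm) (distance of ring_mark from where it was at the start of the episode above 0.005 m and (velocity of joint clamp_knob above 0.3 rad/s or velocity of joint clamp_knob below -0.3 rad/s)).
It fails at once if a bystander moved over 20 mm (distance of any of chisel, hexkey, bolt from where it was at the start of the episode above 0.02 m).
It also fails if it takes over 64 s, if anything falls off the work surface, if the arm or the gripper's body presses on something with over 40 N, if the wrist force passes 120 N, or if a joint passes its speed limit or range.

ROBOT

A 6-joint arm with a two-finger parallel gripper is mounted at the origin on the work surface; the furniture and walls round the work are solid. World frame = base frame: x ahead of the robot, y to its left, z up, the work surface at z = 0. Lengths are in mm, angles in rad, forces in N, time in s.
With the tool pointing down it reaches from about 350 to 725 mm from the base axis. Payload 6 kg.
Tool frame: the origin (TCP) lies midway between the tips of the shut fingers; the grasp point (between the pads) lies 19 mm behind it (manip.grasp_offset is the distance from the TCP to the grasp point, in mm); z points along the fingers, y is the line along which they close (so a half turn about z gives the same grasp; the last joint's range is limited). The gripper opens to 85 mm and grips with 20 to 120 N. Pads are 22 mm wide; open, the fingers measure 114 mm over their backs; the gripper's body (76 mm by 85 mm) begins 54 mm behind the grasp point. The pads swing forward as they close: fully open they stand 13 mm farther back than shut.
Start: joints at [-0.919, 0.04, 0.085, 0, -1.615, -0.334], TCP at [187.495, -569.929, 231.261] pointing down, gripper open.
Joint ranges: [-2.56, 2.56], [-1.29, 2.01], [-1.08, 1.49], [-3.29, 1.98], [-2.81, -0.18], [-2.99, 2.99]. Speed limits (rad/s): [2.57, 2.57, 3.01, 3.14, 3.14, 3.14].

INTERFACE

Orientations are given as a unit quaternion [w, x, y, z].
In Python, from plant import manip gives the robot as it stands.
- The arm moves only by the tool move_arm, never from a script. Its argument "commands" is a list of rows, each a list of 5 numbers: the shift along the tool's x, y, z in m, then the turn about the tool's z in rad, then the closure, from -1 (fully open) to 1 (shut). A call has 1 to 12 rows; each row is the pose to reach, as a shift and turn from the pose commanded when the call began, along the tool's axes at that moment; what a row does not reach only later rows make up. A row lasts 1/12 s, in which the tool goes at most 41.7 mm and 7.16 degrees, less where a joint would pass 70% of its speed; a pose out of reach is approached as far as the arm can. A call with a gripper value outside its range is refused whole. The fingers move at their own pace and stop on an object; "newtons" is the grip in N (left out, the last holds). Time passes only in rows, so rows that repeat a pose let the fingers close. It gives the time, the measured TCP pose, the force, the opening and the grip force at its end, in the units of the state.
- manip.state(): the state, without advancing time (a new reading comes with each control period).
- manip.grab_frame(name): name is "scene" or "top" or "wrist"; returns (picture, depth): 384x512x3 uint8, red, green, blue; 384x512 float32, mm along the optical axis (not along the pixel's ray), 0 where there is no reading.
- manip.camera_params(name): a dict with "K" (3x3 intrinsics, pixels), "cam_to_world" (4x4, takes a point from camera to world coordinates); the wrist camera has in their place "T_tool_cam" (4x4, takes a point from camera to tool coordinates, whose origin is the TCP and whose axes are the flange's). Camera axes: x right, y up, looking along -z (the intrinsics and any distortion apply to the point x, -y, -z); pixel columns grow to the right and rows downward; lengths in mm; the calibration is good to about 2 mm. The wrist camera is an equidistant fisheye: a pixel r from the principal point sees the ray r / f radians off the axis. A picture is of the moment at which its call begins: read the wrist's pose just before it. camera_params takes no time and is no camera call.
- manip.job_done(): hands the job in; it is judged then, once.
The state is a dict: "t": time; "q": joint angles; "qvel": joint speeds; "joint_efforts": joint torques, N m; "ee_pos": TCP position; "eef_rot": TCP orientation; "contact_force": force on the tool from outside, world axes, zero at the start; "ft_torque": the same for the moment, N m; "width": opening from 0.0 (shut) to 1.0 (fully open); "grasp_force": force on a finger pad.
Only numpy, scipy, OpenCV 4.12 (cv2) and the standard library are available. Lean on these libraries where they do the work, as an engineer would, in place of code of your own. Each camera call takes 0.05 s, during which the arm holds its last target. There are 200 camera calls.

## Working session

There is one attempt and no reset: what is moved stays moved. The work goes in short steps, Python scripts to look and compute and a tool call to move; the robot and the scene stay as the last step left them, time stands still between calls to the robot, and variables do not carry over. Pictures are saved under pics/ and viewed, at most 10 in all, crops included, and the job is handed in when it is done.

Besides the shell and the picture viewer there is one more tool, called after "Emit:" by a JSON object that holds its "method" and its "body". move_arm: Moves the arm, as the interface text tells. Its arguments: {"type":"object","properties":{"commands":{"type":"array","items":{"type":"array","items":{"type":"number"}}},"newtons":{"type":"number"}},"required":["commands"]}

```bash
mkdir -p pics; cat > h.py <<'E'
import numpy as np, cv2
from plant import manip
def grab(n, name):
    im,d=manip.grab_frame(n); cv2.imwrite(f'pics/{name}.png',im[:,:,::-1]); np.save(f'pics/{name}_d.npy',d); return im,d
def ray(n,u,v):
    p=manip.camera_params(n);K=p['K'];T=p['cam_to_world']
    r=np.array([(u-K[0][2])/K[0][0],-(v-K[1][2])/K[1][1],-1.]);return T[:3,3],T[:3,:3]@r
def atz(n,u,v,z):
    o,r=ray(n,u,v);return o+r*(z-o[2])/r[2]
E
python3 - <<'E'
from h import *
a,_=grab('top','top1');b,_=grab('scene','scene1')
print(manip.state())
for n in('top','scene','wrist'):print(n,manip.camera_params(n))
E
```

```text
{'t': 0.1, 'q': array([-9.19295964e-01,  4.07755060e-02,  8.39483890e-02, -3.66343851e-04,
       -1.61549046e+00, -3.33683187e-01]), 'qvel': array([-5.65257730e-04, -9.49787171e-05,  2.92101497e-03,  9.95879508e-04,
        1.95409712e-03, -1.58639410e-03]), 'joint_efforts': array([-7.14833717e-03, -3.69345438e+01,  3.48276758e+01,  6.95192188e+00,
       -4.69849110e-03, -1.77109037e-06]), 'ee_pos': array([ 187.46246553, -569.6731997 ,  230.39423899]), 'eef_rot': array([-1.98468295e-04, -1.58248535e-01,  9.87399002e-01,  7.56733339e-04]), 'contact_force': array([0.21971576, 0.29216854, 1.13711977]), 'ft_torque': array([ 0.0319866 ,  0.01341318, -0.00846254]), 'grasp_force': 0.0, 'width': 0.9992692206895436}
top {'K': array([[385.15608115,   0.        , 253.91602964],
       [  0.        , 385.15608115, 194.3810307 ],
       [  0.        ,   0.        ,   1.        ]]), 'cam_to_world': array([[-9.67111389e-02,  9.69220106e-01, -2.26405258e-01,
         3.00288159e+02],
       [-9.95311593e-01, -9.38700353e-02,  2.33077278e-02,
         6.43638014e+01],
       [ 1.33764883e-03,  2.27
[... 489 characters left out ...]
+02],
       [ 1.89996365e-02,  8.07626142e-01,  5.89388691e-01,
         6.04402594e+02],
       [ 0.00000000e+00,  0.00000000e+00,  0.00000000e+00,
         1.00000000e+00]])}
wrist {'K': array([[297.31863964,   0.        , 260.23216834],
       [  0.        , 297.31863964, 187.59375174],
       [  0.        ,   0.        ,   1.        ]]), 'T_tool_cam': array([[ 1.69022776e-03,  9.56591261e-01,  2.91428041e-01,
         7.48590716e+01],
       [ 9.99997950e-01, -1.94179608e-03,  5.74004000e-04,
        -1.22954314e-01],
       [ 1.11498104e-03,  2.91426473e-01, -9.56592582e-01,
        -1.42420604e+02],
       [ 0.00000000e+00,  0.00000000e+00,  0.00000000e+00,
         1.00000000e+00]])}
```

View pics/top1.png

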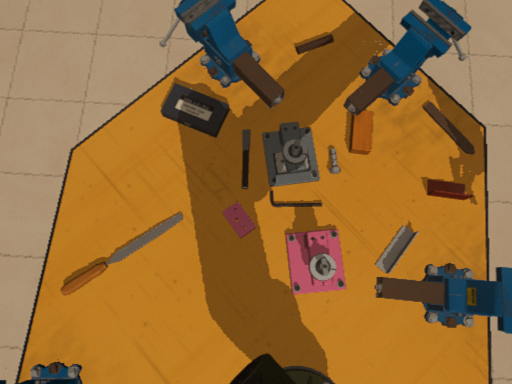

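View pics/scene1.png

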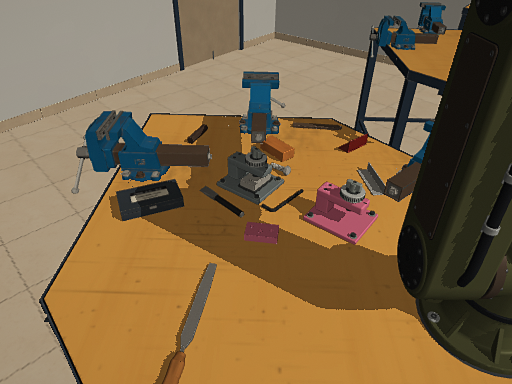

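The top view shows the grey clamp with its knob near (294,150). The chisel is at (246,158), the bolt at (334,159) and the hex key at (296,203). Vise jaws are at (270,90) and (360,98).

```bash
python3 - <<'E'
from h import *
im=cv2.imread('pics/top1.png');d=np.load('pics/top1_d.npy')
c=im[110:200,235:355];cv2.imwrite('pics/c1.png',cv2.resize(c,None,fx=6,fy=6,interpolation=cv2.INTER_CUBIC))
def P(u,v):
    o,r=ray('top',u,v);return o+r*d[v,u]
for u,v in[(294,150),(290,128),(275,97),(262,85),(355,104),(375,85),(235,65),(294,148),(294,153)]:print(u,v,P(u,v).round(0))
for u,v in[(266,136),(313,126),(319,178),(270,186)]:print(u,v,atz('top',u,v,12).round(0))
# world points with z 108..125 near clamp
vv,uu=np.mgrid[110:200,255:335];Q=np.array([P(u,v) for u,v in zip(uu.ravel(),vv.ravel())])
for lo,hi in((112,124),(88,104),(66,80)):
    m=(Q[:,2]>lo)&(Q[:,2]<hi);print(lo,hi,m.sum(),Q[m].mean(0).round(1),Q[m].min(0).round(0),Q[m].max(0).round(0))
E
```

```text
294 150 [577. -52. 117.]
290 128 [646. -55.  74.]
275 97 [731. -29.  69.]
262 85 [766.  -2.  68.]
355 104 [ 694. -217.   70.]
375 85 [ 739. -273.   70.]
235 65 [826.  59.  67.]
294 148 [581. -52. 119.]
294 153 [570. -51. 117.]
266 136 [656.  -2.  12.]
313 126 [ 672. -122.   12.]
319 178 [ 536. -119.   12.]
270 186 [527.   2.  12.]Traceback (most recent call last):
  File "<stdin>", line 9, in <module>
  File "<stdin>", line 5, in P
  File "h.py", line 6, in ray
    p=manip.camera_params(n);K=p['K'];T=p['cam_to_world']
ValueError: time passes only in moves, steps and waits
```

View pics/c1.png

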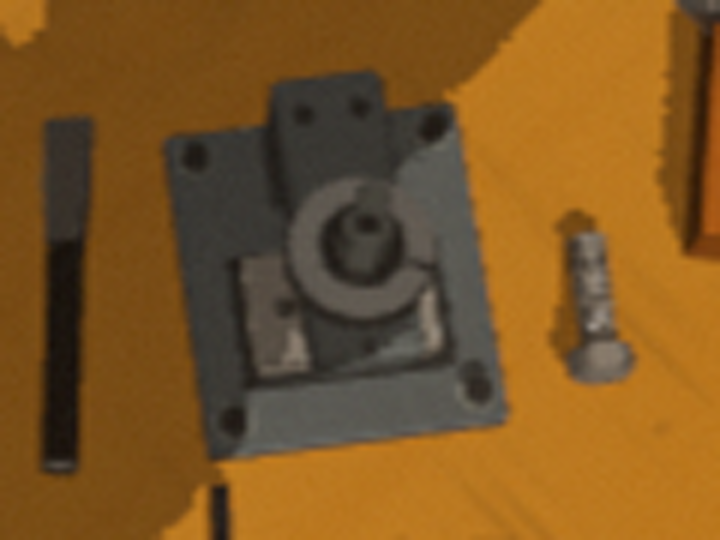

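Emit:
{"method": "move_arm", "body": {"commands": [[-0.0333,0.023,0,0,-1],[-0.0666,0.046,0,0,-1],[-0.1,0.069,0,0,-1],[-0.133,0.092,0,0,-1],[-0.166,0.115,0,0,-1],[-0.2,0.138,0,0,-1],[-0.233,0.161,0,0,-1],[-0.266,0.184,0,0,-1],[-0.3,0.207,0,0,-1],[-0.333,0.23,0,0,-1],[-0.366,0.253,0,0,-1],[-0.4,0.276,0,0,-1]]}}

```text
t: 1.1
ee_pos: [481.9, -180.8, 231.2]
eef_rot: [0.0, -0.158, 0.987, 0.0]
contact_force: [0.8, -0.7, -0.2]
width: 1.001
grasp_force: 0.0
```

Emit:
{"method": "move_arm", "body": {"commands": [[-0.0333,0.023,0,0,-1],[-0.0666,0.046,0,0,-1],[-0.1,0.069,0,0,-1],[-0.133,0.0915,0,0,-1],[-0.133,0.0915,0,0,-1],[-0.133,0.0915,0,0,-1],[-0.133,0.0915,0,0,-1]]}}

```text
t: 1.68
ee_pos: [578.8, -54.3, 230.7]
eef_rot: [-0.001, -0.158, 0.987, -0.0]
contact_force: [-0.4, 0.2, -0.3]
width: 1.0
grasp_force: 0.0
```

```bash
cat >> h.py <<'E'
from scipy.spatial.transform import Rotation as R
def tool(s):
    q=s['eef_rot'];T=np.eye(4);T[:3,:3]=R.from_quat([q[1],q[2],q[3],q[0]]).as_matrix();T[:3,3]=s['ee_pos'];return T
def wat(s,u,v,z):
    p=manip.camera_params('wrist');K=p['K'];T=tool(s)@p['T_tool_cam']
    x,y=u-K[0][2],v-K[1][2];r=np.hypot(x,y);th=r/K[0][0]
    d=np.array([np.sin(th)*x/r,-np.sin(th)*y/r,-np.cos(th)]);d=T[:3,:3]@d;o=T[:3,3];return o+d*(z-o[2])/d[2]
E
python3 - <<'E'
from h import *
import pickle
s=manip.state();print(s);pickle.dump(s,open('s1.pkl','wb'))
im,d=grab('wrist','w1')
c=im[60:330,120:400,::-1];cv2.imwrite('pics/w1c.png',cv2.resize(c,None,fx=2.2,fy=2.2,interpolation=cv2.INTER_CUBIC))
E
```

```text
{'t': 1.6833, 'q': array([ 2.51286916e-01, -8.38915985e-03,  3.47279106e-02, -4.17733868e-05,
       -1.61517979e+00, -1.50378282e+00]), 'qvel': array([-0.02035209, -0.02225992, -0.00286508,  0.00164704,  0.00079061,
        0.00078979]), 'joint_efforts': array([ 8.65755714e-01, -3.31844187e+01,  3.46181631e+01,  6.80437669e+00,
        3.45939654e-02, -1.52071420e-02]), 'ee_pos': array([578.76771909, -54.27928713, 230.74539236]), 'eef_rot': array([-6.32429395e-04, -1.58480083e-01,  9.87361971e-01, -3.74798195e-05]), 'contact_force': array([-0.4078418 ,  0.18361867, -0.28663367]), 'ft_torque': array([-0.01644453,  0.06549307, -0.00697921]), 'grasp_force': 0.0, 'width': 0.9999775094718206}
```

View pics/w1c.png

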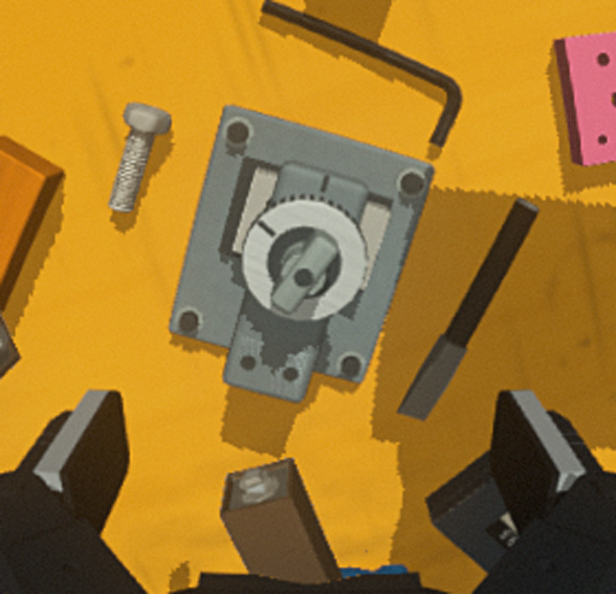

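The wrist crop shows the knob's bar running from (325,242) to (285,305), with its centre dot at (303,277). The ring is centred near (305,259), its mark is at (265,228), and the nose line is at (325,185).

```bash
python3 - <<'E'
from h import *
import pickle
s=pickle.load(open('s1.pkl','rb'))
f=lambda x,y,z:wat(s,x/2.2+120,y/2.2+60,z)
for n,x,y,z in[('dot',303,277,118),('end1',325,242,118),('end2',285,305,118),('ringL',242,259,95),('ringR',368,259,95),('ringT',305,196,95),('ringB',305,322,95),('mark',265,228,95),('line',325,185,74),('base',228,106,12),('base',434,164,12),('base',170,330,12),('base',360,382,12)]:
    print(n,f(x,y,z).round(1))
im=cv2.imread('pics/w1.png')
c=im[140:215,220:300];cv2.imwrite('pics/w1d.png',cv2.resize(c,None,fx=8,fy=8,interpolation=cv2.INTER_CUBIC))
E
```

```text
dot [580.7 -56.3 118. ]
end1 [564.  -52.5 118. ]
end2 [594.5 -59.6 118. ]
ringL [587.8 -82.5  95. ]
ringR [570.3 -29.7  95. ]
ringT [552.4 -64.9  95. ]
ringB [607.2 -46.9  95. ]
mark [571.3 -77.   95. ]
line [548.  -56.8  74. ]
base [ 530.8 -117.1   12. ]
base [525.1   1.5  12. ]
base [ 667.6 -113.    12. ]
base [663.6   6.6  12. ]
```

View pics/w1d.png

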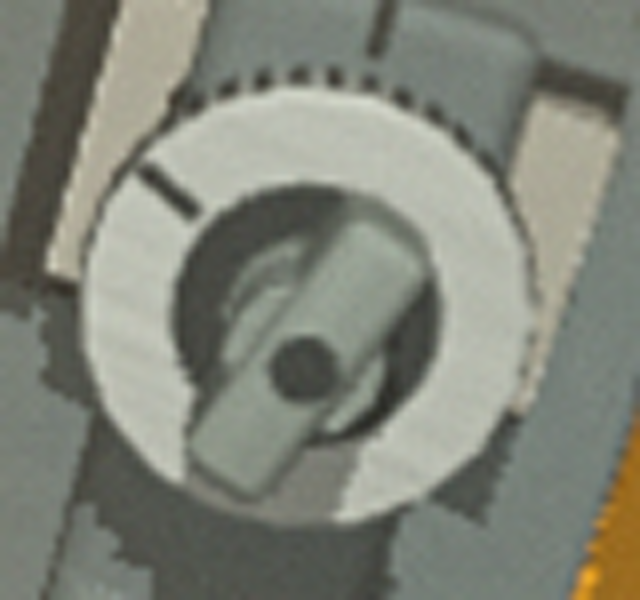

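```bash
python3 - <<'E'
from h import *
import pickle
s=pickle.load(open('s1.pkl','rb'))
g=lambda x,y,z:wat(s,x/8+220-.5+1/16,y/8+140-.5+1/16,z)
for a,b in[((425,275),(255,495)),((345,215),(190,440)),((388,240),(220,475))]:
    A,B=g(*a,118),g(*b,118);e=B-A;print(A.round(1),B.round(1),((A+B)/2).round(1),np.degrees(np.arctan2(e[1],e[0])))
print('dot',g(304,370,118))
A=[g(*p,95) for p in((82,305),(535,310),(308,84),(310,525))];print('ring',np.mean(A,0))
m=g(168,190,95);l=g(383,28,74);print(m,l)
T=tool(s);print(T[:3,:3].round(3))
for c in((580,-56),):print('shift tool',T[:3,:3].T@(np.array([*c,130])-s['ee_pos']))
print('tool x deg',np.degrees(np.arctan2(T[1,0],T[0,0])))
E
```

```text
[566.  -47.2 118. ] [596.5 -57.1 118. ] [581.2 -52.2 118. ] -18.07298410593178
[562.3 -57.7 118. ] [592.5 -66.1 118. ] [577.4 -61.9 118. ] -15.519151250817801
[563.5 -52.3 118. ] [595.4 -61.6 118. ] [579.5 -57.  118. ] -16.22817166588055
dot [580.61813465 -56.46555526 118.        ]
ring [579.62618043 -56.42682067  95.        ]
[570.93766553 -77.02708283  95.        ] [547.05954747 -57.41995713  74.        ]
[[-0.95  -0.313 -0.001]
 [-0.313  0.95  -0.   ]
 [ 0.001  0.    -1.   ]]
shift tool [ -0.7588906   -2.03266456 100.74425944]
tool x deg -161.76262017079085
```

Emit:
{"method": "move_arm", "body": {"commands": [[0,-0.002,0,-0.12,-1],[0,-0.0025,0,-0.24,-1],[0,-0.0025,0,-0.36,-1],[0,-0.0025,0,-0.48,-1],[0,-0.0025,0,-0.6,-1],[0,-0.0025,0,-0.72,-1],[0,-0.0025,0,-0.84,-1],[0,-0.0025,0,-0.96,-1],[0,-0.0025,0,-1.08,-1],[0,-0.0025,0,-1.2,-1],[0,-0.0025,0,-1.32,-1],[0,-0.0025,0,-1.44,-1]]}}

```text
t: 2.73
ee_pos: [579.1, -58.1, 232.0]
eef_rot: [-0.0, 0.771, -0.636, 0.0]
contact_force: [-0.4, 0.8, 1.0]
width: 1.0
grasp_force: 0.0
```

Emit:
{"method": "move_arm", "body": {"commands": [[0,0,0.008,-0.12,-1],[0,0,0.016,-0.24,-1],[0,0,0.024,-0.36,-1],[0,0,0.032,-0.48,-1],[0,0,0.04,-0.6,-1],[0,0,0.048,-0.72,-1],[0,0,0.056,-0.84,-1],[0,0,0.064,-0.96,-1],[0,0,0.07,-1.096,-1],[0,0,0.07,-1.096,-1],[0,0,0.07,-1.096,-1]]}}

```text
t: 3.65
ee_pos: [579.3, -57.7, 161.7]
eef_rot: [-0.0, 0.989, -0.145, 0.0]
contact_force: [-0.5, 1.1, 0.8]
width: 1.001
grasp_force: 0.0
```

```bash
python3 - <<'E'
from h import *
import pickle
s=manip.state();print(s['t'],s['q'],s['ee_pos'],s['eef_rot'],s['ft_torque'],s['contact_force']);pickle.dump(s,open('s2.pkl','wb'))
im,d=grab('wrist','w2')
c=im[120:320,160:360,::-1];cv2.imwrite('pics/w2c.png',cv2.resize(c,None,fx=3,fy=3,interpolation=cv2.INTER_CUBIC))
T=tool(s);print('tool x deg',np.degrees(np.arctan2(T[1,0],T[0,0])))
E
```

```text
3.65 [ 2.45107217e-01 -4.15315527e-03 -8.64578650e-02  8.70839267e-05
 -1.48825585e+00  1.03370281e+00] [579.26815438 -57.68893737 161.68201955] [-4.82031496e-06  9.89362429e-01 -1.45471538e-01  1.25523967e-04] [ 0.00196879 -0.01999889  0.04770457] [-0.54690606  1.0994581   0.82624793]
tool x deg -16.72917216114441
```

View pics/w2c.png

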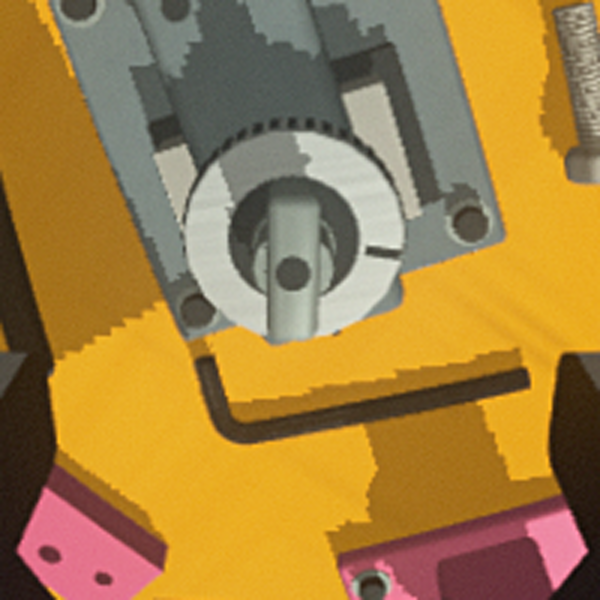

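The bar stands vertical in the crop, aligned with the tool. The centre dot is at (293,272) and the ring is centred near (295,235).

```bash
python3 - <<'E'
from h import *
import pickle
s=pickle.load(open('s2.pkl','rb'))
g=lambda x,y,z:wat(s,x/3+160-.33,y/3+120-.33,z)
D=g(293,272,118);Rg=np.mean([g(*p,95) for p in((185,235),(405,235),(295,128),(295,342))],0)
a,b=g(293,190,118),g(292,338,118);print(D,Rg,a,b,np.degrees(np.arctan2(*(a-b)[1::-1])))
print(g(382,251,95),'mark')
T=tool(s);
for c in(D,Rg):print(T[:3,:3].T@(c-s['ee_pos']))
E
```

```text
[580.98201346 -56.9104407  118.        ] [581.16180979 -57.26798841  95.        ] [599.24572598 -62.42647535 118.        ] [565.38484963 -51.95052138 118.        ] -17.19113905903424
[571.43358111 -77.06267803  95.        ] mark
[ 1.40644457 -1.23686686 43.68242525]
[ 1.67587023 -0.94514667 66.68247908]
```

Emit:
{"method": "move_arm", "body": {"commands": [[0.001,-0.001,0.015,0,-1],[0.001,-0.001,0.03,0,-1],[0.001,-0.001,0.045,0,-1],[0.001,-0.001,0.055,0,-1],[0.001,-0.001,0.061,0,-1],[0.001,-0.001,0.061,0,-0.5],[0.001,-0.001,0.061,0,0],[0.001,-0.001,0.061,0,0.4],[0.001,-0.001,0.061,0,0.7],[0.001,-0.001,0.061,0,1],[0.001,-0.001,0.061,0,1],[0.001,-0.001,0.061,0,1]], "newtons": 30}}

```text
t: 4.7
ee_pos: [581.2, -56.0, 100.9]
eef_rot: [-0.0, 0.99, -0.144, 0.0]
contact_force: [-0.9, -0.5, 3.2]
width: 0.13
grasp_force: 31.5
```

Emit:
{"method": "move_arm", "body": {"commands": [[0,0,0,0,1],[0,0,0,0,1],[0,0,0,0,1],[0,0,0,0,1],[0,0,0,0,1],[0,0,0,0,1]], "newtons": 100}}

```text
t: 5.2
ee_pos: [581.2, -56.1, 101.1]
eef_rot: [-0.0, 0.99, -0.143, 0.0]
contact_force: [-1.9, 0.7, 5.2]
width: 0.112
grasp_force: 99.8
```

```bash
cat > st.py <<'E'
from h import *
s=manip.state();T=tool(s)
print(round(s['t'],2),'pos',s['ee_pos'].round(1),'yaw_cw',round(-np.arctan2(T[1,0],T[0,0]),4),'tz',s['ft_torque'].round(3),'F',s['contact_force'].round(1),'w',round(s['width'],3),'g',round(s['grasp_force'],1),'q6',s['q'][5].round(3),'e',s['joint_efforts'].round(2)[[0,5]],'tilt',T[:3,2].round(4))
E
python3 st.py
```

```text
5.2 pos [581.2 -56.1 101.1] yaw_cw 0.288 tz [ 0.249  0.748 -0.43 ] F [-1.9  0.7  5.2] w 0.112 g 99.8 q6 1.035 e [0.17 0.41] tilt [ 8.e-04 -1.e-04 -1.e+00]
```

Emit:
{"method": "move_arm", "body": {"commands": [[0,0,0,0.03,1],[0,0,0,0.06,1],[0,0,0,0.09,1],[0,0,0,0.12,1],[0,0,0,0.12,1]]}}

```text
t: 5.62
ee_pos: [581.2, -56.0, 101.1]
eef_rot: [0.0, 0.979, -0.203, 0.0]
contact_force: [-2.2, 0.4, 5.4]
width: 0.109
grasp_force: 99.9
```

```bash
python3 st.py
```

```text
5.62 pos [581.2 -56.  101.1] yaw_cw 0.408 tz [0.068 0.693 0.235] F [-2.2  0.4  5.4] w 0.109 g 99.9 q6 0.915 e [-0.26 -0.64] tilt [ 8.e-04 -4.e-04 -1.e+00]
```

Emit:
{"method": "move_arm", "body": {"commands": [[0,0,0,0.03,1],[0,0,0,0.06,1],[0,0,0,0.09,1],[0,0,0,0.12,1],[0,0,0,0.12,1]]}}

```text
t: 6.03
ee_pos: [581.2, -56.0, 101.2]
eef_rot: [0.0, 0.965, -0.261, 0.0]
contact_force: [-2.1, 0.2, 5.6]
width: 0.111
grasp_force: 99.9
```

```bash
python3 st.py
```

```text
6.03 pos [581.2 -56.  101.2] yaw_cw 0.528 tz [0.116 0.712 0.287] F [-2.1  0.2  5.6] w 0.111 g 99.9 q6 0.795 e [-0.27 -0.64] tilt [ 8.e-04 -4.e-04 -1.e+00]
```

Emit:
{"method": "move_arm", "body": {"commands": [[0,0,0,0.03,1],[0,0,0,0.06,1],[0,0,0,0.09,1]]}}

```text
t: 6.28
ee_pos: [581.2, -56.0, 101.1]
eef_rot: [0.0, 0.953, -0.304, 0.0]
contact_force: [-2.8, -0.4, 5.8]
width: 0.109
grasp_force: 99.7
```

```bash
python3 st.py
```

```text
6.28 pos [581.2 -56.  101.1] yaw_cw 0.6177 tz [0.07  0.679 0.444] F [-2.8 -0.4  5.8] w 0.109 g 99.7 q6 0.705 e [-0.43  0.04] tilt [ 7.e-04 -4.e-04 -1.e+00]
```

Emit:
{"method": "move_arm", "body": {"commands": [[0,0,0,0.03,1],[0,0,0,0.06,1],[0,0,0,0.09,1]]}}

```text
t: 6.53
ee_pos: [581.2, -56.0, 101.1]
eef_rot: [0.0, 0.938, -0.347, 0.0]
contact_force: [-1.7, 0.0, 5.6]
width: 0.112
grasp_force: 99.8
```

```bash
python3 st.py
```

```text
6.53 pos [581.2 -56.  101.1] yaw_cw 0.7077 tz [0.055 0.711 0.426] F [-1.7  0.   5.6] w 0.112 g 99.8 q6 0.615 e [-0.44  0.03] tilt [ 8.e-04 -5.e-04 -1.e+00]
```

Emit:
{"method": "move_arm", "body": {"commands": [[0,0,0,0.03,1],[0,0,0,0.06,1],[0,0,0,0.09,1],[0,0,0,0.12,1],[0,0,0,0.15,1]]}}

```text
t: 6.95
ee_pos: [581.2, -56.0, 101.1]
eef_rot: [0.0, 0.909, -0.416, 0.0]
contact_force: [-2.3, 1.0, 6.0]
width: 0.113
grasp_force: 99.9
```

```bash
python3 st.py
```

```text
6.95 pos [581.2 -56.  101.1] yaw_cw 0.8576 tz [0.023 0.681 0.553] F [-2.3  1.   6. ] w 0.113 g 99.9 q6 0.466 e [-0.52 -0.08] tilt [ 8.e-04 -5.e-04 -1.e+00]
```

Emit:
{"method": "move_arm", "body": {"commands": [[0,0,0,0.03,1],[0,0,0,0.06,1],[0,0,0,0.09,1],[0,0,0,0.12,1]]}}

```text
t: 7.28
ee_pos: [581.2, -56.0, 101.1]
eef_rot: [0.0, 0.883, -0.469, 0.0]
contact_force: [-1.5, -0.8, 5.3]
width: 0.111
grasp_force: 100.0
```

```bash
python3 st.py
```

```text
7.28 pos [581.2 -56.  101.1] yaw_cw 0.9773 tz [0.048 0.688 0.631] F [-1.5 -0.8  5.3] w 0.111 g 100.0 q6 0.346 e [-0.58 -0.16] tilt [ 8.e-04 -5.e-04 -1.e+00]
```

Emit:
{"method": "move_arm", "body": {"commands": [[0,0,0,0.03,1],[0,0,0,0.06,1],[0,0,0,0.08,1]]}}

```text
t: 7.53
ee_pos: [581.2, -56.0, 101.1]
eef_rot: [0.0, 0.863, -0.504, 0.0]
contact_force: [-2.2, 0.4, 4.9]
width: 0.11
grasp_force: 100.0
```

```bash
python3 st.py
```

```text
7.53 pos [581.2 -56.  101.1] yaw_cw 1.0573 tz [0.007 0.632 0.663] F [-2.2  0.4  4.9] w 0.11 g 100.0 q6 0.266 e [-0.62 -0.51] tilt [ 8.e-04 -6.e-04 -1.e+00]
```

Emit:
{"method": "move_arm", "body": {"commands": [[0,0,0,0,1],[0,0,0,0,1],[0,0,0,0,1],[0,0,0,0,1]]}}

```text
t: 7.87
ee_pos: [581.2, -56.0, 101.1]
eef_rot: [-0.0, 0.864, -0.504, 0.0]
contact_force: [-1.0, 0.6, 5.1]
width: 0.115
grasp_force: 100.0
```

```bash
python3 st.py
```

```text
7.87 pos [581.2 -56.  101.1] yaw_cw 1.0562 tz [0.027 0.677 0.503] F [-1.   0.6  5.1] w 0.115 g 100.0 q6 0.267 e [-0.47 -0.48] tilt [ 8.e-04 -5.e-04 -1.e+00]
```

Emit:
{"method": "move_arm", "body": {"commands": [[0,0,0,0,0.6],[0,0,0,0,0.2],[0,0,0,0,-0.2],[0,0,0,0,-0.6],[0,0,0,0,-1],[0,0,0,0,-1],[0,0,0,0,-1],[0,0,0,0,-1]], "newtons": 30}}

```text
t: 8.53
ee_pos: [581.0, -56.0, 100.3]
eef_rot: [-0.0, 0.863, -0.505, -0.0]
contact_force: [-0.7, 0.0, -0.1]
width: 0.995
grasp_force: 0.0
```

```bash
python3 st.py; python3 - <<'E'
from h import *
import pickle
s=manip.state();pickle.dump(s,open('s3.pkl','wb'));im,d=grab('wrist','w3')
c=im[100:300,160:360,::-1];cv2.imwrite('pics/w3c.png',cv2.resize(c,None,fx=3,fy=3,interpolation=cv2.INTER_CUBIC))
E
```

```text
8.53 pos [581.  -56.  100.3] yaw_cw 1.0578 tz [ 0.034 -0.005 -0.012] F [-0.7  0.  -0.1] w 0.995 g 0.0 q6 0.266 e [-0.  0.] tilt [-1.e-04  1.e-04 -1.e+00]
```

View pics/w3c.png

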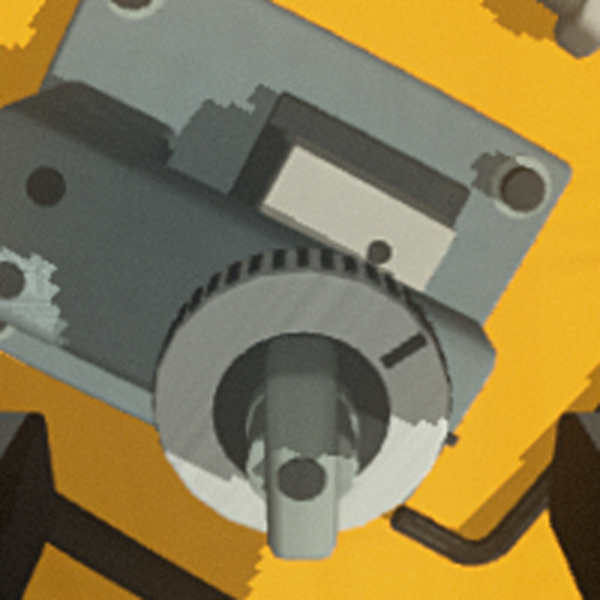

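The bar is still aligned with the tool. The ring is centred near (302,400) with its mark at (405,350), the knob dot is at (302,479), and the nose line is at (450,438).

```bash
python3 - <<'E'
from h import *
import pickle
s=pickle.load(open('s3.pkl','rb'))
g=lambda x,y,z:wat(s,x/3+160-.33,y/3+100-.33,z)
D=g(302,479,118);Rg=np.mean([g(*p,95) for p in((156,395),(449,395),(302,268),(302,531))],0);m=g(405,350,95)
T=tool(s);print(D,Rg,m,g(450,438,74))
for c in(D,Rg,np.array([580.6,-56.6,95])):print(T[:3,:3].T@(c-s['ee_pos']))
E
```

```text
[580.47056003 -56.59255222 118.        ] [581.72553621 -58.93907419  95.        ] [570.76853082 -77.0577671   95.        ] [544.69186607 -58.0709582   74.        ]
[  0.28064916   0.75790112 -17.7414471 ]
[2.94434909 0.81600714 5.25817152]
[0.35395829 0.64874924 5.2585425 ]
```

Emit:
{"method": "move_arm", "body": {"commands": [[0.0003,0.0007,0.008,0,-1],[0.0003,0.0007,0.016,0,-1],[0.0003,0.0007,0.022,0,-1],[0.0003,0.0007,0.022,0,-1],[0.0003,0.0007,0.022,0,-0.6],[0.0003,0.0007,0.022,0,-0.2],[0.0003,0.0007,0.022,0,0],[0.0003,0.0007,0.022,0,0],[0.0003,0.0007,0.022,0,0]], "newtons": 25}}

```text
t: 9.33
ee_pos: [581.3, -56.3, 79.1]
eef_rot: [-0.001, 0.863, -0.504, 0.001]
contact_force: [2.6, 1.1, 1.3]
width: 0.642
grasp_force: 28.1
```

```bash
python3 st.py
```

```text
9.33 pos [581.3 -56.3  79.1] yaw_cw 1.0575 tz [ 0.501 -0.879  0.025] F [2.6 1.1 1.3] w 0.642 g 28.1 q6 0.267 e [-0.9  -0.02] tilt [ 2.2e-03  6.0e-04 -1.0e+00]
```

Emit:
{"method": "move_arm", "body": {"commands": [[0,0,0,0.04,0],[0,0,0,0.08,0],[0,0,0,0.12,0],[0,0,0,0.16,0],[0,0,0,0.2,0],[0,0,0,0.24,0],[0,0,0,0.28,0],[0,0,0,0.32,0]]}}

```text
t: 10.0
ee_pos: [581.3, -56.3, 79.1]
eef_rot: [-0.001, 0.771, -0.636, 0.001]
contact_force: [1.4, 1.9, 1.9]
width: 0.639
grasp_force: 28.1
```

```bash
python3 st.py
```

```text
10.0 pos [581.3 -56.3  79.1] yaw_cw 1.3794 tz [ 0.437 -0.843  0.037] F [1.4 1.9 1.9] w 0.639 g 28.1 q6 -0.055 e [-0.93  0.57] tilt [ 2.1e-03  4.0e-04 -1.0e+00]
```

Emit:
{"method": "move_arm", "body": {"commands": [[0,0,0,0.05,0],[0,0,0,0.1,0],[0,0,0,0.15,0],[0,0,0,0.2,0],[0,0,0,0.25,0],[0,0,0,0.3,0],[0,0,0,0.35,0],[0,0,0,0.4,0],[0,0,0,0.45,0],[0,0,0,0.5,0],[0,0,0,0.55,0],[0,0,0,0.6,0]]}}

```text
t: 11.0
ee_pos: [581.1, -56.3, 79.1]
eef_rot: [0.001, -0.549, 0.836, -0.0]
contact_force: [1.4, 1.8, 1.0]
width: 0.642
grasp_force: 28.1
```

```bash
python3 st.py
```

```text
11.0 pos [581.1 -56.3  79.1] yaw_cw 1.9798 tz [ 0.47  -0.623 -0.001] F [1.4 1.8 1. ] w 0.642 g 28.1 q6 -0.656 e [-1.06  0.73] tilt [ 1.7e-03  3.0e-04 -1.0e+00]
```

Emit:
{"method": "move_arm", "body": {"commands": [[0,0,0,0.03,0],[0,0,0,0.06,0],[0,0,0,0.09,0],[0,0,0,0.12,0],[0,0,0,0.15,0]]}}

```text
t: 11.42
ee_pos: [581.1, -56.3, 79.1]
eef_rot: [0.001, -0.485, 0.874, -0.0]
contact_force: [-0.1, 2.2, 1.4]
width: 0.645
grasp_force: 28.1
```

```bash
python3 st.py
```

```text
11.42 pos [581.1 -56.3  79.1] yaw_cw 2.1288 tz [ 0.461 -0.604  0.088] F [-0.1  2.2  1.4] w 0.645 g 28.1 q6 -0.805 e [-1.12  0.41] tilt [ 1.7e-03  3.0e-04 -1.0e+00]
```

Emit:
{"method": "move_arm", "body": {"commands": [[0,0,0,0.02,0],[0,0,0,0.04,0],[0,0,0,0.05,0]]}}

```text
t: 11.67
ee_pos: [580.9, -56.7, 79.0]
eef_rot: [0.0, -0.464, 0.886, -0.0]
contact_force: [0.3, 0.6, 4.1]
width: 0.637
grasp_force: 28.4
```

```bash
python3 st.py
```

```text
11.67 pos [580.9 -56.7  79. ] yaw_cw 2.1777 tz [ 0.223 -0.356  1.051] F [0.3 0.6 4.1] w 0.637 g 28.4 q6 -0.854 e [-1.54 -0.98] tilt [ 9.e-04 -4.e-04 -1.e+00]
```

The torque jumped to 1.05 N m after 1.12 rad of turning, so the ring is at its stop. I'll let go and rise.

Emit:
{"method": "move_arm", "body": {"commands": [[0,0,0,0,0],[0,0,0,0,-0.4],[0,0,0,0,-0.7],[0,0,0,0,-1],[0,0,0,0,-1],[0,0,0,0,-1],[0,0,-0.02,0,-1],[0,0,-0.04,0,-1],[0,0,-0.06,0,-1],[0,0,-0.09,0,-1],[0,0,-0.12,0,-1],[0,0,-0.12,0,-1]]}}

```text
t: 12.67
ee_pos: [582.7, -57.2, 205.8]
eef_rot: [0.004, -0.463, 0.886, -0.003]
contact_force: [-0.3, -0.7, 1.9]
width: 1.003
grasp_force: 0.0
```

```bash
python3 st.py; python3 - <<'E'
from h import *
im,d=grab('wrist','w4')
c=im[60:330,120:400,::-1];cv2.imwrite('pics/w4c.png',cv2.resize(c,None,fx=2.2,fy=2.2,interpolation=cv2.INTER_CUBIC))
E
```

```text
12.67 pos [582.7 -57.2 205.8] yaw_cw 2.178 tz [-0.045  0.03   0.068] F [-0.3 -0.7  1.9] w 1.003 g 0.0 q6 -0.853 e [ 0.42 -0.  ] tilt [ 1.000e-02 -6.000e-04 -9.999e-01]
```

View pics/w4c.png

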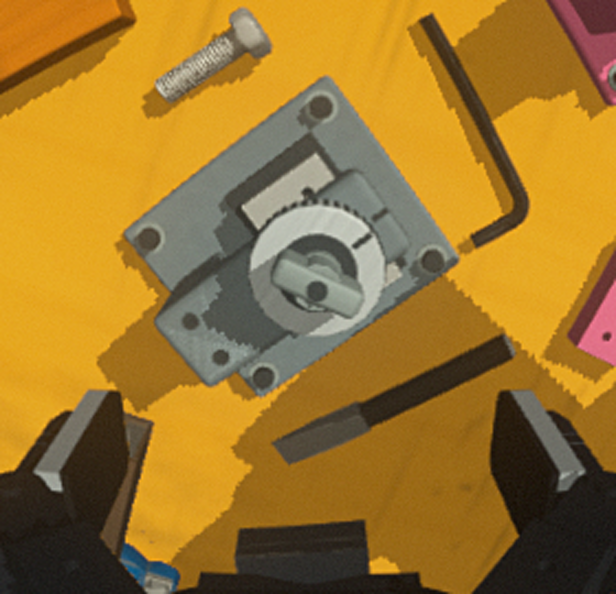

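The mark at (362,240) meets the nose line at (380,214). The knob kept its angle and the tools are undisturbed.

```bash
python3 -c "
from plant import manip
print(manip.job_done())"
```

```text
the job is handed in; nothing more can be done
None
```

The job is handed in, but no verdict came back: the knob was tightened to about 0.25 N m over its free drag, the lock ring was turned to its stop, and I let go with the tools undisturbed.

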